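# Rap a mincer plate out of its ring nut and lay it in the mincer head

## Robot

A 6-joint arm with a two-finger parallel gripper is mounted at the origin on a cart in front of the work surface, level with it; the furniture and walls round the work are solid. World frame = base frame: x ahead of the robot, y to its left, z up, the work surface at z = 0. Lengths are in m, angles in rad, forces in N, time in s.
With the tool pointing down it reaches from about 0.325 to 0.9 m from the base axis. Payload 6.1 kg.
Tool frame: the origin (TCP) lies between the finger pads; the fingertips stand 17 mm ahead of it and the grasp point (between the pads) lies 2 mm behind it; z points along the fingers, y is the line along which they close (so a half turn about z gives the same grasp; the last joint's range is limited). The gripper opens to 85 mm and grips with 20 to 120 N. Pads are 22 mm wide; open, the fingers measure 114 mm over their backs; the gripper's body (76 mm by 85 mm) begins 54 mm behind the grasp point. The pads swing forward as they close: fully open they stand 13 mm farther back than shut.
Start: joints at [1.205, 0.22, 1.526, -0, 1.395, -0.126], TCP at [0.148, 0.607, 0.214] pointing down, gripper open.
Joint ranges: [-2.98, 2.98], [-0.91, 2.08], [0.09, 2.57], [-1.24, 4.39], [0.2, 2.65], [-2.68, 2.68]. Speed limits (rad/s): [2.57, 2.57, 3.01, 3.14, 3.14, 3.14].

## Interface

Orientations are given as a unit quaternion [w, x, y, z].
In Python, from bench import r, camera gives the robot as it stands. Calls block until the motion is done:
- r.movep(position, orientation): joint-space move of the TCP to a pose.
- r.move_straight(position, attitude=None, velocity=0.15, contact_N=None): straight line of the TCP; attitude=None keeps the orientation; velocity is the mean speed in m/s. With contact_N (N) it stops when the force on the tool has changed by that much, and returns True; else False.
- r.move_j(angles): joint-space move.
- r.grip(opening, newtons=None): opening from 0.0 (shut) to 1.0 (fully open); newtons is the grip in N (None keeps the last); returns when the fingers have stopped.
- r.sleep(seconds).
- r.solve_ik(position, orientation): joint angles nearest the present ones, or None.
- r.read_state(): the state.
- camera(name): name is "side" or "top"; returns a dict with "color" (384x512x3 uint8, blue, green, red), "camera_matrix" (3x3 intrinsics, pixels), "cam_to_world" (4x4, takes a point from camera to world coordinates). Camera axes: x right, y up, looking along -z (the intrinsics and any distortion apply to the point x, -y, -z); pixel columns grow to the right and rows downward; lengths in m; the calibration is good to about 2 mm. A picture is of the moment at which its call begins. There is no depth.
A pose or a line that the arm cannot do raises r.IKError and nothing moves.
- r.close_job(): hands the job in; it is judged then, once.
The state is a dict: "time_s": time; "joint_pos": joint angles; "joint_velocities": joint speeds; "joint_torque": joint torques, N m; "ee_pos": TCP position; "orientation": TCP orientation; "wrist_force": force on the tool from outside, world axes, zero at the start; "wrist_torque": the same for the moment, N m; "finger_gap": opening from 0.0 (shut) to 1.0 (fully open); "finger_force": force on a finger pad.
Only numpy, scipy, OpenCV 4.12 (cv2) and the standard library are available. Lean on these libraries where they do the work, as an engineer would, in place of code of your own. Each camera call takes 0.05 s, during which the arm holds its last target. There are 200 camera calls.

## Task

The mincer plate is stuck in the ring nut: pick the nut up by a lug, turn it upside down over the tray and rap it on the tray until the plate drops out into the tray, then set the nut back down on the table the right way up. Lay the plate in the mouth of the mincer head, hub upward, with the notch in its rim over the locating pin, so that it lies flat and fully home, and let go. Leave everything else where it stands.

Things in the scene. Friction and masses are not known exactly. Their poses are not given: they have to be found in the camera images.
- ring_nut: Loose mincer ring nut, plain grey cast metal, 0.29 kg, 104 mm across the round, 45 mm high; starts on the table mouth up, plate inside. Origin: centre of its underside; z points out of the wide mouth. Four lugs along +x, -x, +y, -y: flat-sided blocks 14 mm wide, 52 to 79 mm off the axis, 19 to 45 mm above the underside. It shares the plate's weight (0.22 kg) when lifted
- ring_seat (a point): point on the ring nut's axis, 26.5 mm above its underside: where plate_mid is while the plate sits in the nut. The plate rests on a ledge 22 mm above the underside, 14 mm below the rim, with a 1 mm gap round it: no room to grip it there
- ring_mouth (a point): centre of the ring nut's mouth, 45 mm above the underside. Three sprung nibs in the wall lap the plate's edge by 2 mm and bear about 1.7 times its weight: it stays in when the nut is turned over smoothly, but a sharp rap of the turned-over nut on something hard (0.3 m/s or so) makes them give and the plate slides out. A tilt of 120 to 135 degrees is enough; repeat a rap harder if need be
- plate: Loose steel mincer plate: flat perforated disc 82 mm across, 9 mm thick, with one rim notch (10 mm wide, 7 mm deep) and on one side a round central hub 25 mm across, 18 mm tall (16 mm bore). Origin: centre of the face without hub; z points along the hub, x to the notch. In the nut it starts hub down, so out of the turned-over nut it falls on its flat face, hub up, the hub free to grip
- plate_mid (a point): point on the plate's axis, 4.5 mm from either face of the disc
- plate_notch (a point): point in the rim notch, 40.5 mm from the plate's axis along its x, level with the face on the hub side (9 mm from the flat face)
- mincer_head: Mincer head, grey cast metal, fixed, standing on its back end, threaded mouth up: barrel 98 mm across, 140 mm high, with a feed neck 64 mm across that sticks out 96 mm along its own -x, 68 mm up. Origin: centre of its underside; z up; x points from the axis to the locating pin
- head_seat (a point): centre of the head's seat, 132 mm above the table: the plate's origin comes here when home. The seat is a round recess 86 mm across and 8 mm deep with a 45 degree chamfer 3 mm wide round its edge; the plate's hub side ends 1 mm above the rim. A stud 8 mm thick, 6 mm tall in its middle goes into the hub's bore
- head_pin (a point): top of the locating pin: upright, 5.6 mm thick with a tapered tip, at the edge of the seat, 40.5 mm from the axis along the head's x; its top is level with the rim, 140 mm above the table
- tray: Shallow aluminium tray, fixed, 200 mm (its x) by 260 mm (its y), rim 25 mm high, floor 3 mm above the table. Origin: centre of its underside. Keep the wrist clear of the shelf over the back of the table: its front edge hangs at world x = 0.60 m, from 0.47 to 0.54 m up
- spoon: Bystander: steel tasting spoon, 188 mm long, lying on the table
- ramekin: Bystander: white ramekin, 84 mm across, 42 mm high
- garlic: Bystander: head of garlic, about 47 mm across, 49 mm high
- marker: Bystander: marker pen, 135 mm long, lying on the table
- pepper_mill: Bystander: wooden pepper mill, 58 mm across, 170 mm high
- salt_shaker: Bystander: glass salt shaker, 45 mm across, 86 mm high
- label_tape: Bystander: roll of tape lying flat, 98 mm across, 25 mm high

How it is judged:
On the way, in this order (a step that is already met when the one before it is completed fails the run):
1. the ring nut is turned upside down over the tray with the plate still in it (angle between ring_nut's own z axis and vertical above 1.85 rad and distance between plate_mid and ring_seat below 0.008 m and z of plate_mid in the frame of tray above 0.02 m and x of plate_mid in the frame of tray between -0.1 and 0.1 m and y of plate_mid in the frame of tray between -0.13 and 0.13 m), for 0.1 s.
2. the turned-over ring nut, plate still in it, strikes the tray (contact force between ring_nut and tray above 3 N and angle between ring_nut's own z axis and vertical above 1.85 rad and distance between plate_mid and ring_seat below 0.02 m).
3. the plate lies in the tray, out of the ring nut (z of plate_mid in the frame of tray below 0.025 m and distance between plate_mid and ring_seat above 0.05 m and linear speed of plate below 0.03 m/s and x of plate_mid in the frame of tray between -0.1 and 0.1 m and y of plate_mid in the frame of tray between -0.13 and 0.13 m), for 0.2 s.
At the end, for the whole second after the job is handed in: the plate is home in the mincer head: hub up, level within 0.04 rad, its underside within 2 mm of the seat, centred within 4 mm, notch within 5 mm of the pin; the ring nut stands the right way up, at rest, flat on the table or on the tray's floor (within 6 mm of the table top) (horizontal distance between plate_mid and head_seat below 0.004 m and z of plate in the frame of head_seat between -0.002 and 0.002 m and angle between plate's own z axis and vertical below 0.04 rad and horizontal distance between plate_notch and head_pin below 0.005 m and linear speed of each of plate, ring_nut below 0.02 m/s and angle between ring_nut's own z axis and vertical below 0.1 rad and height (world z) of ring_nut below 0.006 m); the robot touches nothing.
It fails at once if a bystander is moved by more than 3 cm (distance of any of spoon, ramekin, garlic, marker, pepper_mill, salt_shaker, label_tape from where it was at the start of the episode above 0.03 m).
It also fails if it takes over 72 s, if anything falls off the work surface, if the arm or the gripper's body presses on something with over 40 N, if the wrist force passes 120 N, or if a joint passes its speed limit or range.

## Working session

There is one attempt and no reset: what is moved stays moved. The work goes in short steps, each a Python script; the robot and the scene stay as the last script left them, time stands still between calls to the robot, and variables do not carry over. Pictures are saved under pics/ and viewed, at most 10 in all, crops included, and the job is handed in when it is done.

```bash
mkdir -p pics; ls; python3 - <<'E'
from bench import r,camera
import cv2,numpy as np
for n in("top","side"):
    c=camera(n); cv2.imwrite(f"pics/{n}0.png",c["color"]); np.savez(f"{n}0.npz",**c)
    print(n,c["camera_matrix"].tolist(),np.round(c["cam_to_world"],4).tolist(),[k for k in c])
s=r.read_state();print(s)
E
```

```text
pics
top [[351.3036444393731, 0.0, 256.79143122249025], [0.0, 351.3036444393731, 193.59120176692497], [0.0, 0.0, 1.0]] [[0.0244, 0.9916, -0.127, 0.2847], [-0.9997, 0.0229, -0.0129, 0.0799], [-0.0098, 0.1272, 0.9918, 1.4208], [0.0, 0.0, 0.0, 1.0]] ['color', 'camera_matrix', 'cam_to_world']
side [[363.6696128392461, 0.0, 261.21968950386065], [0.0, 363.6696128392461, 192.8275996079991], [0.0, 0.0, 1.0]] [[0.9998, 0.0105, 0.0173, 0.4924], [0.0054, 0.6843, -0.7292, -0.7202], [-0.0195, 0.7292, 0.6841, 0.854], [0.0, 0.0, 0.0, 1.0]] ['color', 'camera_matrix', 'cam_to_world']
{'time_s': 0.1, 'joint_pos': array([ 1.20487268e+00,  2.21156168e-01,  1.52750429e+00, -2.02443695e-05,
        1.39470141e+00, -1.26071696e-01]), 'joint_velocities': array([-0.00213969, -0.00170732, -0.00248843, -0.00078921, -0.00260189,
       -0.00053022]), 'joint_torque': array([ 5.39093890e-04, -4.98239243e+01, -3.90547836e+01, -2.31313843e-04,
        5.52289319e-03,  2.09427100e-05]), 'ee_pos': array([0.14825858, 0.60656422, 0.21289914]), 'orientation': array([-2.05758951e-04,  1.19636898e-01,  9.92817320e-01, -8.60402064e-04]), 'wrist_force': array([ 1.69528913, -0.38761815, -0.4890359 ]), 'wrist_torque': array([-0.03458863,  0.01582832,  0.01871007]), 'finger_force': 0.0, 'finger_gap': 1.0016195006762996}
```

View pics/top0.png

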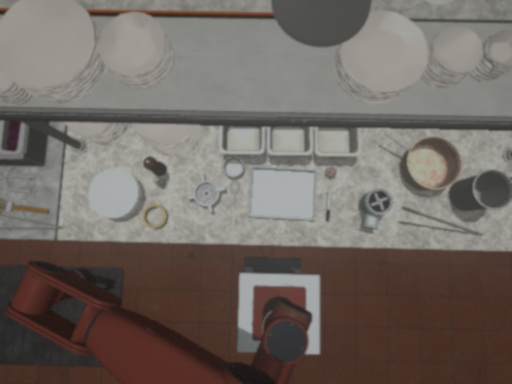

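View pics/side0.png

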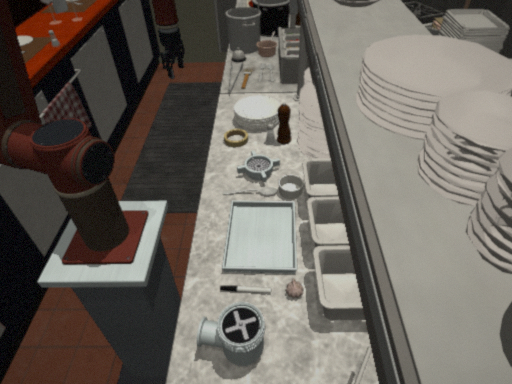

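The top view shows the nut at about (206,194), the tray (283,194), the head (377,203), the marker (328,205), garlic (331,172) and the spoon and ramekin between nut and tray. I'll enlarge the nut and head and measure them.

```bash
cat > h.py <<'E'
import numpy as np,cv2
def ray(c,uv):
    K=c["camera_matrix"];T=c["cam_to_world"]
    p=np.linalg.inv(K)@np.array([uv[0],uv[1],1.]);d=T[:3,:3]@np.array([p[0],-p[1],-p[2]])
    return T[:3,3],d
def onz(c,uv,z):
    o,d=ray(c,uv);return o+d*(z-o[2])/d[2]
def px(c,P):
    T=c["cam_to_world"];K=c["camera_matrix"]
    q=T[:3,:3].T@(np.asarray(P,float)-T[:3,3]);q=K@np.array([q[0],-q[1],-q[2]]);return q[:2]/q[2]
def rect(c,cx,cy,z,half=.09,n=300):
    # metric view of the plane z: column -> -y, row -> -x (top of picture = +x)
    s=np.array([[cx+half,cy+half],[cx+half,cy-half],[cx-half,cy-half],[cx-half,cy+half]])
    src=np.float32([px(c,[x,y,z]) for x,y in s]);dst=np.float32([[0,0],[n,0],[n,n],[0,n]])
    return cv2.warpPerspective(c["color"],cv2.getPerspectiveTransform(src,dst),(n,n),flags=cv2.INTER_CUBIC)
E
python3 - <<'E'
from h import *
t=dict(np.load("top0.npz"));s=dict(np.load("side0.npz"))
a=onz(t,(206,194),.045);b=onz(t,(377.5,202),.14);print(a,b,onz(s,(259,163),.045),onz(s,(241,326),.14))
print([np.round(onz(t,p,.025),3).tolist() for p in((251,168),(316,168),(315,221),(249,218))])
print([np.round(onz(s,p,.025),3).tolist() for p in((232,202),(296,203),(297,272),(222,272))])
im=np.vstack([np.hstack([rect(t,*a[:2],.045),rect(t,*b[:2],.14)]),np.hstack([rect(s,*a[:2],.045),rect(s,*b[:2],.14)])])
cv2.imwrite("pics/crop.png",im)
E
```

```text
[0.45457646 0.29845973 0.045     ] [ 0.42792908 -0.34502613  0.14      ] [0.46314009 0.29774415 0.045     ] [ 0.43468715 -0.36064176  0.14      ]
[[0.567, 0.124, 0.025], [0.573, -0.138, 0.025], [0.359, -0.135, 0.025], [0.365, 0.127, 0.025]]
[[0.377, 0.121, 0.025], [0.584, 0.114, 0.025], [0.57, -0.15, 0.025], [0.367, -0.149, 0.025]]
```

View pics/crop.png

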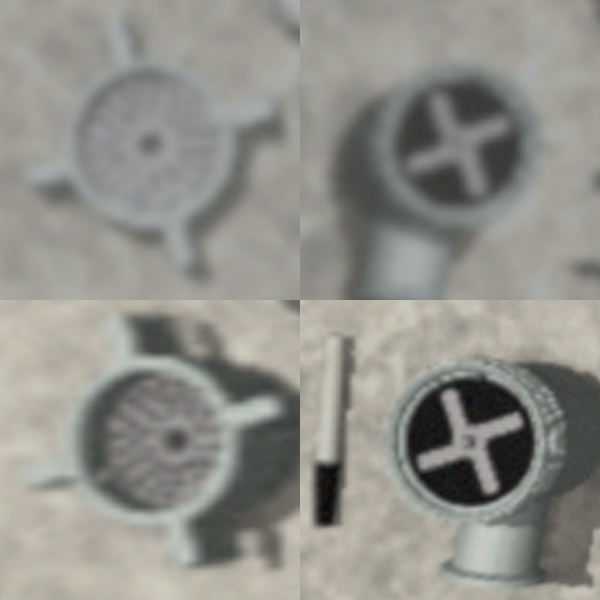

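Nut: ring centre is about (155,147) in the top crop and (158,139) in the side crop, with lugs at about 17° yaw. Head: rim centre is about (157,146) and (169,142), with the neck toward the robot. Next I'll refine these and tabulate IK for grasping a lug with a tilted tool and for the turned-over pose.

```bash
cat >> h.py <<'E'
from scipy.spatial.transform import Rotation as Ro
def q(M): 
    x,y,z,w=Ro.from_matrix(M).as_quat();return np.array([w,x,y,z])
def Rz(a): return Ro.from_euler('z',a).as_matrix()
def tool(az,pitch,flip=1):
    "tool z points to azimuth az, pitch below horizontal; y horizontal"
    z=np.array([np.cos(az)*np.cos(pitch),np.sin(az)*np.cos(pitch),-np.sin(pitch)])
    y=flip*np.array([-np.sin(az),np.cos(az),0]);return np.column_stack([np.cross(y,z),y,z])
E
python3 - <<'E'
from h import *
from bench import r
t=dict(np.load("top0.npz"));s=dict(np.load("side0.npz"))
def dark(c,uv,z,rad):
    g=c["color"].max(2);m=(g<75).astype(np.uint8)
    M=np.zeros_like(m);cv2.circle(M,uv,rad,1,-1);m&=M
    m=cv2.morphologyEx(m,cv2.MORPH_CLOSE,np.ones((7,7)))
    cs,_=cv2.findContours(m,cv2.RETR_EXTERNAL,2);k=max(cs,key=cv2.contourArea)
    W=np.float32([onz(c,p,z)[:2] for p in k[:,0]]);return cv2.minEnclosingCircle(W),cv2.fitEllipse(W)
for n,c,uv in(("t",t,(378,202)),("s",s,(241,326))):
    print(n,dark(c,uv,.132,20 if n=='s' else 11))
big=[cv2.resize(rect(c,.433,-.351,.14,.07,400),(400,400)) for c in(t,s)]
big2=[rect(c,.40,-.351,.068,.14,200) for c in(t,s)]
im=np.vstack([np.hstack(big),np.hstack(big2+[rect(c,.459,.2945,.045,.09,200) for c in(t,s)])]);cv2.imwrite("pics/c2.png",im)
C=np.array([.459,.2945]);yaw=np.radians(17)
T=np.array([.467,-.007])
for k in range(4):
  la=yaw+k*np.pi/2;u=np.array([np.cos(la),np.sin(la)])
  for a in(30,45,60):
   for f in(1,-1):
    G=tool(la+np.pi,np.radians(a),f);p=np.r_[C+.073*u,.036]
    j=r.solve_ik(p,q(G));
    if j is None: continue
    res=[]
    for az in range(-180,180,20):
     for b in(-10,0,15):
      if not 120<=180-a-b<=150: continue
      H=tool(np.radians(az),np.radians(b),-f)
      # nut axis after: 66mm ahead along m; m = tool dir rotated
      til=np.radians(180-a-b);
      m2=np.array([np.cos(np.radians(az))*np.cos(np.pi-til),np.sin(np.radians(az))*np.cos(np.pi-til),-np.sin(np.pi-til)])
      pt=np.r_[T,.12+.0]-m2*np.array([.073,.073,0]);pt[2]=.16
      jj=r.solve_ik(pt,q(H))
      if jj is not None: res.append((az,b,np.round(jj,1).tolist()))
    print(k,a,f,np.round(j,2).tolist(),len(res),res[:6])
E
```

```text
t (((0.43275636434555054, -0.35328271985054016), 0.03561251610517502), ((0.43174201250076294, -0.3528265058994293), (0.06398192793130875, 0.0651005208492279), 98.32563018798828))
s (((0.43256619572639465, -0.35298314690589905), 0.03872304782271385), ((0.43256041407585144, -0.353142112493515), (0.07498594373464584, 0.07556065171957016), 138.1504364013672))
0 30 1 [0.37, 1.32, 0.53, 0.09, 2.34, 1.67] 24 [(-180, 15, [-0.1, 1.1, 0.9, -0.2, 2.5, -1.7]), (-160, 0, [0.1, 1.2, 0.8, -0.6, 2.6, -2.1]), (-160, 15, [0.1, 1.1, 0.9, -0.4, 2.4, -2.0]), (-140, 0, [0.2, 1.1, 0.9, -0.8, 2.4, -2.2]), (-140, 15, [0.2, 1.0, 1.1, -0.6, 2.3, -2.1]), (-120, 0, [0.4, 1.0, 1.2, -0.9, 2.3, -2.3])]
0 30 -1 [0.37, 1.32, 0.53, 0.09, 2.34, -1.47] 24 [(-180, 15, [-0.1, 1.1, 0.9, -0.2, 2.5, 1.4]), (-160, 0, [0.1, 1.2, 0.8, -0.6, 2.6, 1.0]), (-160, 15, [0.1, 1.1, 0.9, -0.4, 2.4, 1.2]), (-140, 0, [0.2, 1.1, 0.9, -0.8, 2.4, 0.9]), (-140, 15, [0.2, 1.0, 1.1, -0.6, 2.3, 1.0]), (-120, 0, [0.4, 1.0, 1.2, -0.9, 2.3, 0.9])]
0 45 1 [0.38, 1.05, 0.86, 0.06, 2.01, 1.66] 32 [(-180, 15, [-0.1, 1.0, 0.9, -0.2, 2.5, -1.7]), (-160, 
[... 4997 characters left out ...]
.4, 0.9]), (-140, 15, [0.2, 0.9, 1.1, -0.6, 2.2, 1.0])]
3 60 1 [-0.04, 0.29, 1.91, 0.53, 1.18, 2.54] 21 [(-160, 0, [0.1, 1.2, 0.9, -0.6, 2.6, -2.1]), (-140, -10, [0.2, 1.2, 1.0, -0.9, 2.5, -2.3]), (-140, 0, [0.2, 1.1, 1.0, -0.8, 2.4, -2.2]), (-120, -10, [0.4, 1.1, 1.2, -1.0, 2.3, -2.3]), (-120, 0, [0.4, 1.0, 1.3, -0.9, 2.2, -2.2]), (-100, -10, [0.5, 1.0, 1.5, -1.1, 2.1, -2.2])]
3 60 -1 [-0.04, 0.29, 1.91, 0.53, 1.18, -0.6] 21 [(-160, 0, [0.1, 1.2, 0.9, -0.6, 2.6, 1.1]), (-140, -10, [0.2, 1.2, 1.0, -0.9, 2.5, 0.9]), (-140, 0, [0.2, 1.1, 1.0, -0.8, 2.4, 0.9]), (-120, -10, [0.4, 1.1, 1.2, -1.0, 2.3, 0.9]), (-120, 0, [0.4, 1.0, 1.3, -0.9, 2.2, 0.9]), (-100, -10, [0.5, 1.0, 1.5, -1.1, 2.1, 0.9])]
```

View pics/c2.png

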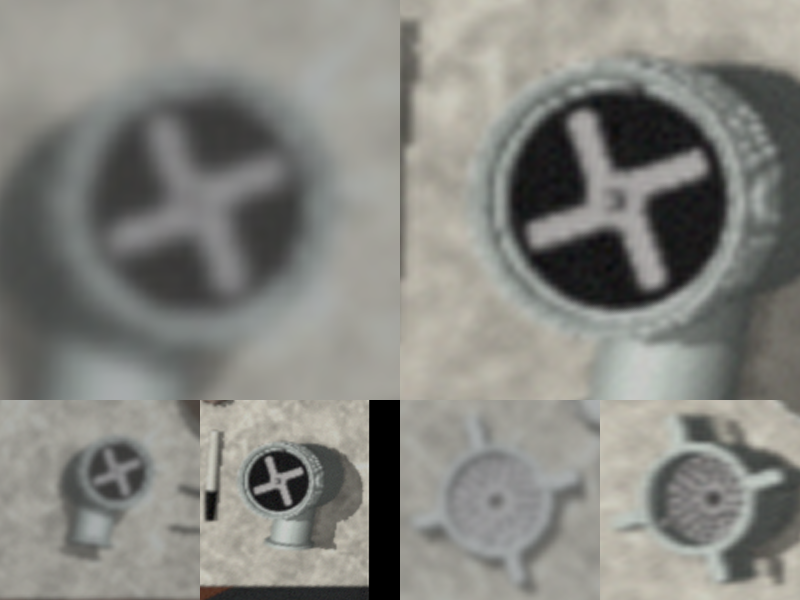

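Head axis is at (0.4325,-0.353) and both views agree. The neck and the pin shadow at side-crop pixel (635,85) both put the pin at about -9°. I'll grasp the +y-side lug with a 45° tilted tool.

```bash
cat > g.py <<'E'
from h import *
from bench import r,camera
C=np.array([.458,.2945]);la=np.radians(107);u=np.array([np.cos(la),np.sin(la)]);A=np.radians(45)
F=-1
G=tool(la+np.pi,A,F);GP=np.r_[C+.075*u,.037]
DAZ=np.radians(-80)
def drop(b,f=-F): return tool(DAZ,np.radians(b),f)
E
python3 - <<'E'
from g import *
for F_ in(1,-1):
  for az in(-120,-100,-80,-60):
    for z in(.12,.25):
      for b in(0,10):
        j=r.solve_ik([.455,.05,z],q(tool(np.radians(az),np.radians(b),-F_)));print(F_,az,z,b,None if j is None else np.round(j,2))
r.grip(.5,100)
back=-G[:,2]
r.movep(GP+back*.12,q(G));r.move_straight(GP,velocity=.12,contact_N=12)
print(r.read_state()["ee_pos"],GP)
r.grip(0,110);s=r.read_state();print(s["finger_gap"],s["finger_force"],s["time_s"],s["joint_pos"])
r.move_straight(GP+[0,0,.03],velocity=.08);s=r.read_state();print(s["finger_gap"],s["wrist_force"],s["wrist_torque"],s["time_s"])
im=[cv2.resize(rect(camera("top"),.458,.32,.06,.12,400),(400,400)),cv2.resize(camera("side")["color"][100:220,190:330],(460,394))]
im[1]=cv2.resize(im[1],(400,400));cv2.imwrite("pics/g1.png",np.hstack(im))
E
```

```text
1 -120 0.12 0 [ 0.4   1.02  1.29 -0.84  2.2  -2.15]
1 -120 0.12 10 [ 0.4   0.9   1.35 -0.76  2.09 -2.14]
1 -120 0.25 0 [ 0.4   0.8   1.37 -0.93  2.3  -2.3 ]
1 -120 0.25 10 [ 0.4   0.7   1.39 -0.84  2.21 -2.28]
1 -100 0.12 0 [ 0.53  0.9   1.52 -1.    2.01 -2.16]
1 -100 0.12 10 [ 0.53  0.78  1.57 -0.92  1.91 -2.18]
1 -100 0.25 0 [ 0.53  0.66  1.59 -1.08  2.1  -2.32]
1 -100 0.25 10 [ 0.53  0.56  1.61 -0.98  2.01 -2.35]
1 -80 0.12 0 [ 0.65  0.78  1.77 -1.17  1.83 -2.11]
1 -80 0.12 10 [ 0.64  0.64  1.82 -1.1   1.71 -2.17]
1 -80 0.25 0 [ 0.65  0.51  1.84 -1.23  1.9  -2.31]
1 -80 0.25 10 [ 0.64  0.38  1.86 -1.14  1.81 -2.38]
1 -60 0.12 0 None
1 -60 0.12 10 None
1 -60 0.25 0 None
1 -60 0.25 10 None
-1 -120 0.12 0 [ 0.4   1.02  1.29 -0.84  2.2   0.99]
-1 -120 0.12 10 [ 0.4   0.9   1.35 -0.76  2.09  1.  ]
-1 -120 0.25 0 [ 0.4   0.8   1.37 -0.93  2.3   0.84]
-1 -120 0.25 10 [ 0.4   0.7   1.39 -0.84  2.21  0.86]
-1 -100 0.12 0 [ 0.53  0.9   1.52 -1.    2.01  0.98]
-1 -100 0.12 10 [ 0.53  0.78  1.57 -0.92  1.91  0.96]
-1 -100 0.25 0 [ 0.53  0.66  1.59 -1.08  2.1   0.82]
-1 -100 0.25 10 [ 0.53  0.56  1.61 -0.98  2.01  0.79]
-1 -80 0.12 0 [ 0.65  0.78  1.77 -1.17  1.83  1.03]
-1 -80 0.12 10 [ 0.64  0.64  1.82 -1.1   1.71  0.97]
-1 -80 0.25 0 [ 0.65  0.51  1.84 -1.23  1.9   0.83]
-1 -80 0.25 10 [ 0.64  0.38  1.86 -1.14  1.81  0.77]
-1 -60 0.12 0 None
-1 -60 0.12 10 None
-1 -60 0.25 0 None
-1 -60 0.25 10 None
[0.43636949 0.36707442 0.03769553] [0.43607212 0.36622286 0.037     ]
-0.0063322600713473015 0.0 4.1583 [ 0.91727295  0.70569589  1.43344543 -0.61338341  1.5366688  -2.32686163]
0.00131017393906395 [-0.53643508  0.50223951 -0.24892767] [ 0.29545182  0.07008969 -0.04700893] 4.6833
```

View pics/g1.png

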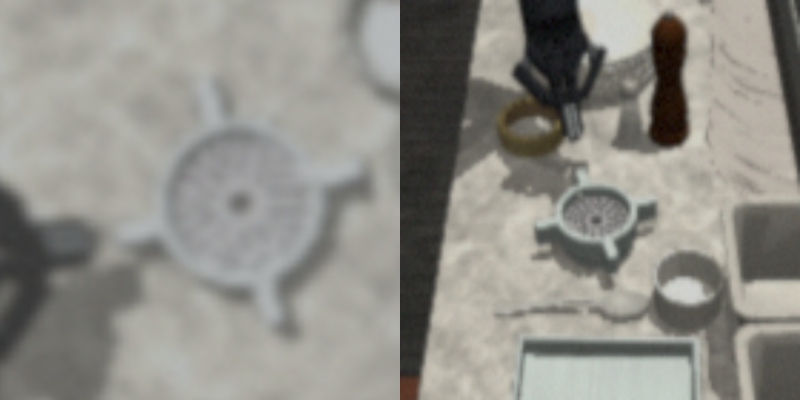

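The fingers closed short of the lug. In the left crop the fingertip is at (90,243) and the lug tip at (125,238), so the fingers are about 25 mm back. I'll triangulate the tip against the commanded TCP.

```bash
python3 - <<'E'
from g import *
t=dict(np.load("top0.npz"));s=dict(np.load("side0.npz"))
st=r.read_state();p=np.array(st["ee_pos"]);w=np.array(st["orientation"]);Z=Ro.from_quat(np.r_[w[1:],w[0]]).as_matrix()[:,2]
print(p,Z,"tip",p+.017*Z,st["time_s"])
a=px(t,[.458-43*.0006,.32-(90-200)*.0006,.06]);b=(190+173*.35,100+135*.3)
o1,d1=ray(t,a);o2,d2=ray(s,b);k=np.linalg.lstsq(np.column_stack([d1,-d2]),o2-o1,rcond=None)[0]
print("seen",o1+k[0]*d1,o2+k[1]*d2, "px tip",px(s,p+.017*Z),b,px(t,p+.017*Z),a)
E
```

```text
[0.43588656 0.36605574 0.06680478] [ 0.20645156 -0.67630849 -0.70709588] tip [0.43939623 0.35455849 0.05478415] 4.7833
seen [0.42963645 0.38067882 0.0836566 ] [0.43230909 0.38109204 0.08403916] px tip [252.60627002 151.28737136] (250.55, 140.5) [191.18264052 197.1953158 ] [182.80711116 198.68244687]
```

The seen tip is 40 mm short of the stated tip, along the tool axis. I'll advance 40 mm along the tool axis with contact guarding, grip again and check.

```bash
cat >> g.py <<'E'
OFF=.040
E
python3 - <<'E'
from g import *
r.grip(.5,110)
P=GP+OFF*G[:,2]
print(r.move_straight(P,velocity=.08,contact_N=8),np.array(r.read_state()["ee_pos"])-P)
r.grip(0,110);s=r.read_state();print(s["finger_gap"],s["finger_force"],s["time_s"])
if s["finger_gap"]>.08:
    r.move_straight(P+[0,0,.05],velocity=.1);s=r.read_state();print(s["finger_gap"],s["wrist_force"],s["wrist_torque"],s["time_s"])
    
t=camera("top");c=camera("side")["color"][100:220,190:330]
cv2.imwrite("pics/g2.png",np.hstack([rect(t,.458,.32,.06,.12,400),cv2.resize(c,(400,400))]))
E
```

```text
False [0.00029558 0.00042247 0.00044368]
0.14795355826966353 107.68203377723694 6.6
0.14218421814488208 [ 0.89202633  0.11373003 -4.22430359] [ 1.07675131  0.38995615 -0.07352327] 7.25
```

View pics/g2.png

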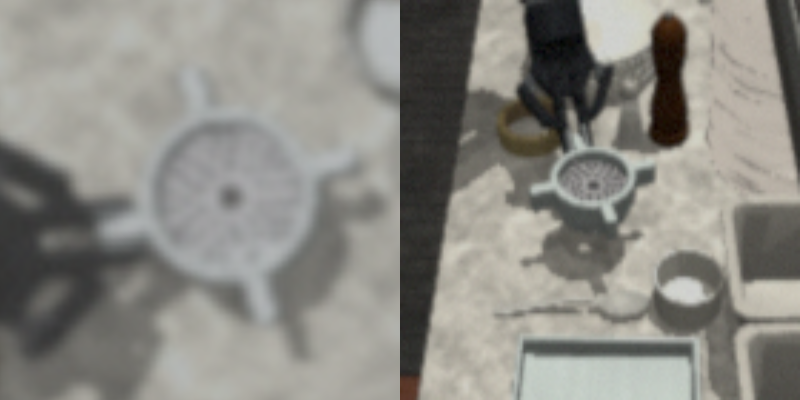

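The nut is held and level, with its shadow detached below it. Next I turn it over above the tray.

```bash
python3 - <<'E'
from g import *
H=tool(np.radians(-100),0,-F);Z=H[:,2]
p=lambda z:np.array([.475,.05,z])+OFF*Z
s=r.read_state();r.move_straight(np.array(s["ee_pos"])+[0,0,.13],velocity=.2)
j=r.solve_ik(p(.26),q(H));print(j,r.read_state()["joint_pos"])
r.move_j(j);s=r.read_state();print(s["finger_gap"],s["time_s"],s["wrist_torque"])
r.move_straight(p(.18),velocity=.15)
t=camera("top");c=camera("side")
print(r.read_state()["time_s"])
cv2.imwrite("pics/g3.png",np.hstack([rect(t,.458,.02,.1,.18,400),cv2.resize(c["color"][130:290,190:350],(400,400))]))
E
```

```text
[ 0.46953341  0.62350496  1.62759005 -1.12953306  2.05644527  0.79129979] [ 0.88361121  0.47200233  1.46094945 -0.63382868  1.6883106  -2.47318154]
0.14305848579981323 10.9 [ 1.51195616 -0.28282533 -0.01417531]
11.6833
```

View pics/g3.png

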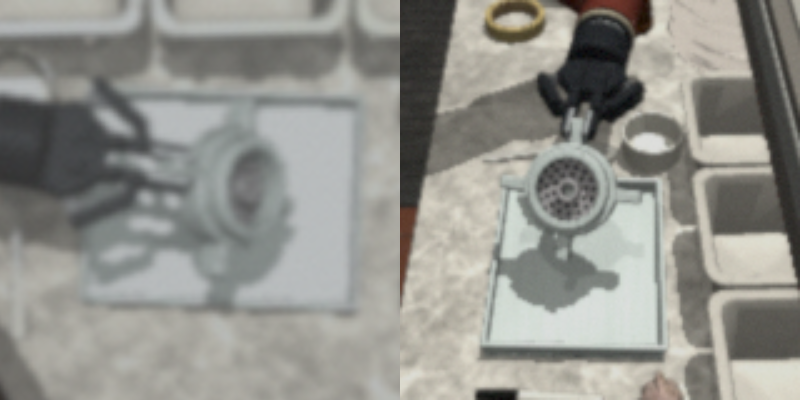

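The nut is inverted over the tray with the plate still inside, hub visible through the back at (567,187). I'll rap it with rising speed and detect the drop by weight.

```bash
python3 - <<'E'
from g import *
H=tool(np.radians(-100),0,-F);Z=H[:,2]
p=lambda z:np.array([.475,.05,z])+OFF*Z
def w():
    r.sleep(.25);return np.mean([r.read_state()["wrist_force"][2] for _ in range(3)])
w0=w();print(w0)
for v in(.3,.4,.5,.6):
    hit=r.move_straight(p(.100),velocity=v,contact_N=20);s=r.read_state();z=s["ee_pos"][2]
    f=np.linalg.norm(s["wrist_force"])
    r.move_straight(p(.18),velocity=.25);w1=w();print(v,hit,z,f,w1,r.read_state()["finger_gap"],r.read_state()["time_s"])
    if w1-w0>1.0: break
np.savez("t1.npz",**camera("top"));np.savez("s1.npz",**camera("side"))
E
```

```text
-4.531793895244674
0.3 False 0.10028507166119165 2.0892086368918767 -3.17019102935423 0.13880763413088618 13.0667
```

```bash
python3 - <<'E'
from g import *
t=camera("top");c=camera("side");s=r.read_state();print(s["wrist_force"],s["wrist_torque"],s["time_s"])
cv2.imwrite("pics/g4.png",np.hstack([rect(t,.458,.0,.01,.16,400),cv2.resize(c["color"][150:290,200:340],(400,400))]))
E
```

```text
[-1.20145211  0.23353254 -2.45067812] [ 1.07313979 -0.24175635  0.02025091] 13.2667
```

View pics/g4.png

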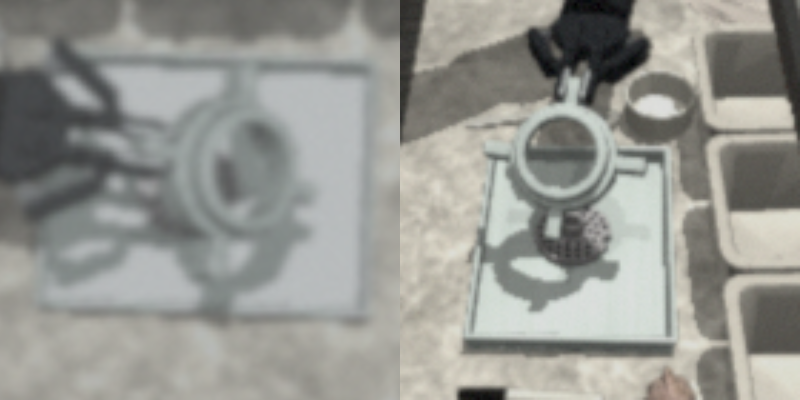

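The plate is out, flat in the tray with the hub up, at side-crop (572,237). I'll set the nut back at its original spot and then photograph the plate.

```bash
python3 - <<'E'
from g import *
H=tool(np.radians(-100),0,-F)
p=np.array([.475,.05,.27])+OFF*H[:,2]
r.move_straight(p,velocity=.25)
P=GP+OFF*G[:,2]
r.move_j(r.solve_ik(P+[0,0,.17],q(G)));print(r.read_state()["time_s"],r.read_state()["finger_gap"])
r.move_straight(P+[0,0,.03],velocity=.2)
h=r.move_straight(P-[0,0,.006],velocity=.04,contact_N=5);print(h,np.array(r.read_state()["ee_pos"])-P)
r.grip(.5);r.move_straight(np.array(r.read_state()["ee_pos"])-.11*G[:,2],velocity=.2)
np.savez("t2.npz",**camera("top"));np.savez("s2.npz",**camera("side"));print(r.read_state()["time_s"])
t=dict(np.load("t2.npz"));s=dict(np.load("s2.npz"))
a=rect(s,.467,0,.012,.13,400)
b=np.vstack([np.hstack([rect(t,.458,.3,.045,.1,200),rect(s,.458,.3,.045,.1,200)]),rect(t,.467,0,.012,.13,400)[100:300]])
cv2.imwrite("pics/g5.png",np.hstack([a,b]))
E
```

```text
16.5 0.14027730294923693
True [4.16661043e-04 5.49195814e-05 1.85884809e-02]
19.0167
```

View pics/g5.png

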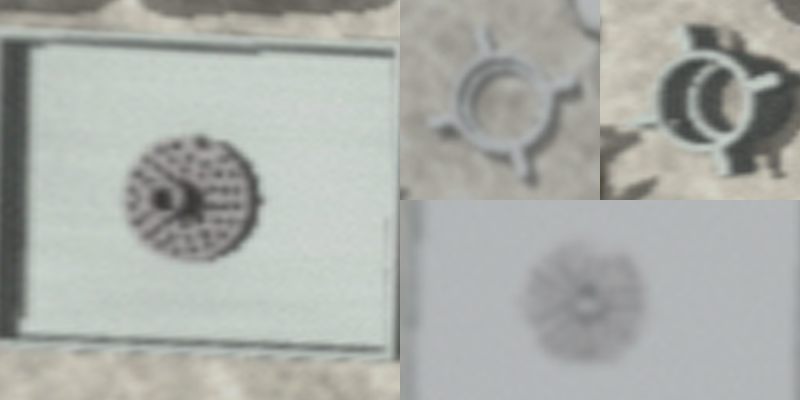

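The nut is back upright on the table. The plate centre is about (190,199) in the side crop and (187,201) in the top crop, with the notch near its +x side at side-crop (203,140). I'll measure the notch angle from radial profiles.

```bash
python3 - <<'E'
from h import *
t=dict(np.load("t2.npz"));s=dict(np.load("s2.npz"))
for n,c in(("t",t),("s",s)):
    im=rect(c,.467,.008,.012,.06,480).astype(float)   # .25mm/px
    g=im.mean(2);red=im[...,2]-im[...,1]
    bg=np.median(g[:40]);br=np.median(red[:40])
    m=((red-br>6) if n=='s' else (bg-g>12)).astype(np.uint8);m=cv2.morphologyEx(m,cv2.MORPH_CLOSE,np.ones((15,15)))
    k=max(cv2.findContours(m,0,2)[0],key=cv2.contourArea);h=cv2.convexHull(k)
    (cx,cy),R=cv2.minEnclosingCircle(k);e=cv2.fitEllipse(k)
    W=lambda u,v:(.467+(240-v)*.00025,.008+(240-u)*.00025)
    print(n,"circ",W(cx,cy),R*.00025,"ell",W(*e[0]),np.array(e[1])*.00025)
    c0=np.array([240-(.008-.008)/.00025,240]);c0=np.array(e[0])
    A=np.radians(np.arange(0,360,5))
    for rr in(.036,.038,.040):
        v=[g[int(round(c0[1]-rr/.00025*np.cos(a))),int(round(c0[0]-rr/.00025*np.sin(a)))] for a in A]
        print(rr,np.round(v).astype(int).tolist())
E
```

```text
t circ (0.46490623474121096, 0.00931371307373047) 0.042026309967041015 ell (0.4642206077575684, 0.009620006561279298) [0.07947472 0.08095553]
0.036 [168, 165, 164, 163, 160, 158, 159, 160, 160, 164, 164, 156, 154, 157, 157, 158, 161, 165, 164, 164, 161, 159, 160, 165, 167, 162, 157, 155, 156, 154, 153, 158, 158, 157, 157, 157, 155, 157, 157, 157, 157, 159, 160, 161, 162, 158, 156, 155, 159, 163, 164, 163, 160, 157, 157, 158, 158, 156, 157, 158, 153, 153, 154, 153, 155, 159, 166, 170, 173, 175, 173, 170]
0.038 [169, 166, 165, 164, 163, 161, 162, 163, 163, 167, 166, 159, 158, 162, 162, 162, 165, 167, 165, 166, 164, 164, 167, 170, 172, 168, 162, 161, 160, 159, 160, 162, 163, 164, 165, 165, 164, 165, 164, 164, 162, 161, 164, 166, 166, 164, 161, 161, 163, 167, 167, 166, 166, 164, 164, 165, 164, 160, 161, 162, 158, 156, 157, 155, 156, 161, 170, 174, 177, 176, 174, 172]
0.04 [172, 168, 168, 168, 166, 165, 167, 168, 167, 170, 170, 164, 163, 169, 169, 168, 170, 169, 168, 170, 169, 170, 173, 176, 176, 172, 168, 168, 165, 166, 167, 169, 168, 170, 173, 174, 173, 173, 172, 171, 168, 166, 167, 169
[... 650 characters left out ...]
163, 143, 123, 134, 135, 124, 130, 150, 135, 124, 151, 134, 107, 142, 148, 120, 129, 147, 119, 126, 149, 124, 112, 148, 141, 121, 140, 140, 129, 142, 152, 143, 137, 150, 150, 147, 145, 147, 145, 139, 125, 120, 122, 120, 113, 114, 116, 114, 104, 107, 119, 117, 109, 112, 113, 109, 118, 116, 110, 111, 115, 125, 110, 111, 137, 148, 148, 132, 108, 96, 122]
0.04 [164, 168, 163, 154, 159, 155, 143, 141, 159, 145, 136, 159, 147, 123, 143, 156, 128, 141, 157, 129, 137, 156, 132, 130, 157, 153, 140, 158, 153, 149, 160, 163, 161, 160, 163, 162, 159, 155, 149, 135, 124, 123, 102, 104, 99, 93, 94, 93, 91, 85, 87, 93, 94, 88, 86, 91, 88, 93, 94, 92, 93, 98, 108, 97, 107, 119, 133, 144, 148, 132, 116, 136]
```

The plate is near (0.466,0.008) and the notch about -13°. I'll centre on the hub with two grips at 90° to each other, then lift.

```bash
cat > pk.py <<'E'
from g import *
def dn(yaw): return tool(yaw,np.pi/2,1)
def cmd(x,y,ez): return np.array([x,y,ez-OFF])
E
python3 - <<'E'
from pk import *
for y in np.radians([-180,-90,0,90]):
    print(y,*[np.round(j,2) if (j:=r.solve_ik(cmd(*p),q(dn(y)))) is not None else None for p in((.466,.008,.0325),(.4325,-.353,.2))])
s=r.read_state();r.move_straight(np.array(s["ee_pos"])+[0,0,.15],velocity=.25)
best=None
for y in np.radians([-180,-90,0,90]):
    ok=[r.solve_ik(cmd(.466,.008,.0325),q(dn(y+d))) for d in(0,-np.pi/2)]
    ok2=r.solve_ik(cmd(.4325,-.353,.2),q(dn(y)))
    if any(o is None for o in ok+[ok2]): continue
    m=max(abs(ok[0][5]),abs(ok2[5]))
    if best is None or m<best[0]: best=(m,y)
y=best[1];print("yaw",best)
r.grip(.55,30)
r.movep(cmd(.466,.008,.12),q(dn(y-np.pi/2)))
print(r.move_straight(cmd(.466,.008,.033),velocity=.1,contact_N=6),r.read_state()["ee_pos"])
r.grip(0,25);s=r.read_state();print(s["finger_gap"],s["finger_force"])
r.grip(.5);z=s["ee_pos"][2]
r.move_straight([.466,.008,z+.035],velocity=.15);r.move_straight([.466,.008,z+.035],q(dn(y)));r.move_straight([.466,.008,z],velocity=.1,contact_N=6)
r.grip(0,60);s=r.read_state();print(s["finger_gap"],s["finger_force"],s["ee_pos"],s["time_s"])
np.savez("pick.npz",y=y,p=s["ee_pos"])
E
```

```text
-3.141592653589793 [-0.15  0.14  2.09 -0.    0.92  1.42] [-0.83  0.11  1.76 -0.    1.28  0.75]
-1.5707963267948966 [-0.15  0.14  2.09 -0.    0.92 -0.15] [-0.83  0.11  1.76 -0.    1.28 -0.83]
0.0 [-0.15  0.14  2.09 -0.    0.92 -1.72] [-0.83  0.11  1.76  0.    1.28 -2.4 ]
1.5707963267948966 None [-0.83  0.11  1.76  0.    1.28  2.32]
yaw (np.float64(0.8257936695390589), np.float64(-1.5707963267948966))
True [ 0.46446631  0.00823699 -0.00785628]
0.27480084744281025 30.1760538565577
0.25487866158735556 61.90563679851721 [ 0.46776552  0.00776218 -0.00517228] 27.6417
```

```bash
cat > pl.py <<'E'
from pk import *
d=np.load("pick.npz");y0=float(d["y"]);zp=float(d["p"][2])
HOME=zp+.129
XY=np.array([.4325,-.353])
def at(h,dy,dx=(0,0)): return np.array([*(XY+dx),HOME+h]),q(dn(y0+np.radians(dy)))
E
python3 - <<'E'
from pl import *
r.move_straight(d["p"]+[0,0,.22],velocity=.2);s=r.read_state();print(s["finger_gap"],s["wrist_force"],s["time_s"])
np.savez("t3.npz",**camera("top"));np.savez("s3.npz",**camera("side"))
P,Q=at(.06,4);r.movep(P,Q);r.move_straight(at(.014,4)[0],velocity=.12)
h=r.move_straight(at(-.001,4)[0],velocity=.02,contact_N=6);s=r.read_state()
print(h,(np.array(s["ee_pos"])-at(0,4)[0])*1e3,s["wrist_force"],s["wrist_torque"],s["finger_gap"],s["time_s"])
E
```

```text
0.2541011148876078 [-0.40973088 -0.56294904 -2.83769375] 28.9083
True [-0.16464531  0.10149502  0.09056621] [-0.26240862  0.49252096  3.84604377] [-0.00849938  0.06543305  0.01999092] 0.2575255329358297 31.575
```

Contact came exactly at home height (0.1 mm), so I'll release, retreat and check with the last picture.

```bash
python3 - <<'E'
from pl import *
r.grip(.5);p=np.array(r.read_state()["ee_pos"]);r.move_straight(p+[0,0,.12],velocity=.15);
r.movep([.40,.0,.25],q(dn(y0)));r.grip(1.0) 
t=camera("top");s=camera("side");print(r.read_state()["time_s"])
cv2.imwrite("pics/g6.png",np.hstack([rect(s,*XY,.141,.07,400),np.vstack([np.hstack([rect(t,*XY,.141,.07,200),rect(t,.458,.3,.045,.1,200)]),np.hstack([cv2.resize(s["color"][140:190,235:290],(200,200)),rect(s,.458,.3,.045,.1,200)])])]))
E
```

```text
34.7833
```

View pics/g6.png

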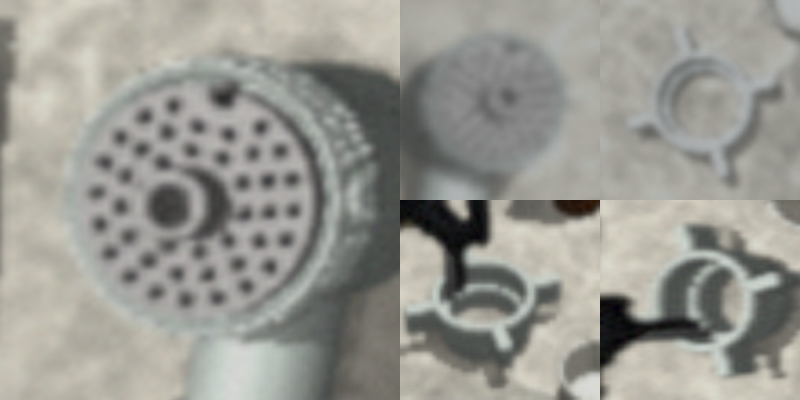

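The plate sits centred in the mouth, with the notch dark at (223,93) toward the pin, and the nut is upright. I'll probe the disc at four points to confirm it is level and home.

```bash
python3 - <<'E'
from pl import *
r.grip(0,30)
Q=q(dn(y0))
# closed tip z = cmd z + OFF - .017 (approx); disc top at .141
zt=.141+.017-OFF
first=True
for a in(-9,81,171,261):
    o=.030*np.array([np.cos(np.radians(a)),np.sin(np.radians(a))]);X=[*(XY+o)]
    if first: r.movep([*X,zt+.06],Q);first=False
    else: r.move_straight([*X,zt+.035],velocity=.2)
    r.move_straight([*X,zt+.012],velocity=.1)
    h=r.move_straight([*X,zt-.008],velocity=.025,contact_N=4);z=r.read_state()["ee_pos"][2]
    print(a,h,round((z-zt)*1e3,2));r.move_straight([*X,zt+.035],velocity=.15)
r.movep([.40,.0,.25],Q)
s=r.read_state();print(s["time_s"],s["wrist_force"])
E
```

```text
-9 True 5.64
81 True 5.66
171 True 5.66
261 True 5.67
44.425 [ 0.06320338  0.67118799 -1.5161718 ]
```

```bash
python3 -c "
from bench import r
print(r.close_job())"
```

```text
the job is handed in; nothing more can be done
None
```

The job is handed in at about 44 s of the 72 s allowed, but the hand-in returned no verdict. The plate is home in the mincer head, hub up: it bottomed at the expected seat height with the notch toward the pin, and four probe points agreed within 0.03 mm. The ring nut looks upright at its original spot in the last picture, though I did not probe it.

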